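# Ease the glazed dust-case lid shut

### The job

The glass-topped lid of the wooden dust case stands open, leaning back. With a fingertip push it over from behind, catch it on a finger as it falls and lower it gently all the way shut, so that it never slams; do not pinch it. Leave the two finials in the case and everything else on the bench where they are, and end clear of the case.

Things in the scene. Friction and masses are not known exactly. Their poses are not given: they have to be found in the camera images.
- case: Open wooden dust case, fixed to the bench, 150 mm deep (its x), 240 mm wide (its y), 90 mm high, walls 10 mm. Origin at the centre of its underside, on the bench; z up. Its front (-x) looks roughly to the robot's left, within 0.4 rad; its back (+x) carries the lid's hinge on its top edge, with a 14 mm hinge batten outside the back wall, level with the rim.
- lid (a joint): Lid angle, rad: 0 shut (level on the rim), 1.57 upright, 1.8 leaning back on its stop; starts at 1.7 to 1.8. The hinge drags: it stays put between 1.4 and 1.6; pushed further forward (under 2 N at the edge) it falls, slowly at first (2 to 4 s from 1.35 to 0.3), and slams at 0.7 to 1 rad/s. In the last 0.3 rad (50 mm at the edge) keep it under 0.5 rad/s; let go in the last 5 mm it is unharmed.
- lid_edge (a point): Middle of the lid's free edge, on its underside (facing the front when open). The lid, 0.42 kg, is a dark wood frame with a glass pane, 240 mm wide, 175 mm from hinge to free edge, 12 mm thick (its outer face is 12 mm from this point). Upright, the edge is 265 mm above the bench; shut, it sticks out 25 mm beyond the case's front wall, a lip that can be carried from beneath.
- lid_hinge (a point): Middle of the hinge line, at the top of the case's back wall, 90 mm above the bench, 75 mm behind the case's centre. The hinge runs along the case's y.
- finial_a_center (a point): Turned wooden finial, 32 mm across, 62 mm high, standing in the case; point half-way up. Leave it.
- finial_b_center (a point): The second, equal finial standing in the case; point half-way up. Leave it.
- sanding_block_center (a point): Cork sanding block 70 x 110 x 35 mm, lying before the front of the case; its centre. Leave it.
- tin_center (a point): Metal tin 70 mm across, 85 mm high, behind the case, on the hinge side; its centre. Leave it.
- glue_center (a point): White plastic glue bottle, 56 mm across, 150 mm high, standing at the right; its centre. Leave it.
- screwdriver_grip (a point): Screwdriver lying at the front right; point on its handle. Leave it.
- mallet_grip (a point): Wooden mallet lying at the left; point on its handle. Leave it.

How it is judged:
On the way, in this order (a step that is already met when the one before it is completed fails the run):
1. the lid is pushed over, forward of upright (value of joint lid below 1.45 rad), for 0.02 s.
2. the falling lid is caught: it rests on the fingers, part open (value of joint lid between 0.25 and 1.3 rad and contact force between the fingers and lid above 0.2 N), for 0.3 s.
At the end, for the whole second after the job is handed in: The lid is shut (within 0.02 rad) and at rest, and each finial, the block, the tin, the bottle, the screwdriver and the mallet is within 30 mm of where it stood (value of joint lid below 0.02 rad and velocity of joint lid between -0.05 and 0.05 rad/s and distance of each of finial_a_center, finial_b_center, sanding_block_center, tin_center, glue_center, screwdriver_grip, mallet_grip from where it was at the start of the episode below 0.03 m); the robot touches nothing.
It fails at once if the lid drops shut: faster than 0.5 rad/s anywhere between 0.3 and 0.03 rad (value of joint lid between 0.03 and 0.3 rad and velocity of joint lid below -0.5 rad/s).
It fails at once if the lid is pinched or pressed hard (over 25 N) (contact force between the fingers and lid above 25 N).
It fails at once if a finial or another thing on the bench is carried or knocked away (over 30 mm) (distance of any of finial_a_center, finial_b_center, sanding_block_center, tin_center, glue_center, screwdriver_grip, mallet_grip from where it was at the start of the episode above 0.03 m).
It also fails if it takes over 64 s, if anything falls off the work surface, if the arm or the gripper's body presses on something with over 40 N, if the wrist force passes 120 N, or if a joint passes its speed limit or range.

### The arm

A 6-joint arm with a two-finger parallel gripper is mounted at the origin on the work surface. World frame = base frame: x ahead of the robot, y to its left, z up, the work surface at z = 0. Lengths are in m, angles in rad, forces in N, time in s.
With the tool pointing down it reaches from about 0.25 to 0.775 m from the base axis. Payload 8.9 kg.
Tool frame: the origin (TCP) lies between the finger pads; the fingertips stand 11 mm ahead of it and the grasp point (between the pads) lies 8 mm behind it; z points along the fingers, x is the direction in which the jaws open and shut, and the axes are right-handed (so a half turn about z gives the same grasp; the last joint's range is limited). The gripper opens to 85 mm and grips with 20 to 120 N. Pads are 22 mm wide; open, the fingers measure 114 mm over their backs; the gripper's body (76 mm by 85 mm) begins 54 mm behind the grasp point. The pads swing forward as they close: fully open they stand 13 mm farther back than shut.
Start: joints at [-1.299, 0.291, -0.153, 1.127, 0, 1.431], TCP at [0.21, -0.481, 0.242] pointing down, gripper open.
Joint ranges: [-2.52, 2.52], [-0.91, 1.74], [-1.3, 1.37], [-1.96, 2.02], [-1.52, 1.47], [-3.14, 3.14]. Speed limits (rad/s): [2.22, 2.22, 2.79, 3.14, 3.14, 3.14].

### API

Orientations are given as a rotation vector (axis times angle).
In Python, from station import robot gives the robot as it stands.
- The arm moves only by the shell command python3 -m crank 'ROWS' [OPENING] [FORCE]. ROWS is JSON, a list that holds one entry, the list of rows, each a list of 6 numbers: the shift along the tool's x, y, z in mm, then the turn, a rotation vector about the tool's x, y, z in rad. A call has exactly 5 rows; each row shifts and turns the pose as measured when the row begins, along the tool's axes as they then stand; what a row does not reach is not made up. A row lasts 1/10 s, in which the tool goes at most 50 mm and 8.59 degrees, less where a joint would pass 70% of its speed; a pose out of reach is approached as far as the arm can. A call is refused whole if a number of a shift passes 50 or a number of a turn 0.15, either way. A call with a gripper value outside its range is refused whole. OPENING is the closure, from 0 (fully open) to 1 (shut), set as the call begins (- or left out, the last holds). The fingers move at their own pace and stop on an object; FORCE is the grip in N (left out, the last holds). Time passes only in rows, so rows that do not move let the fingers close, or fill a call up. It gives the time, the measured TCP pose, the force and the opening at its end, in the units of the state.
- robot.get_state(): the state, without advancing time (a new reading comes with each control period).
- robot.get_image(name): name is "scene" or "side" or "wrist"; returns a dict with "pixels" (384x512x3 uint8, red, green, blue), "range_z" (384x512 float32, m along the optical axis (not along the pixel's ray), 0 where there is no reading), "mtx" (3x3 intrinsics, pixels), "view" (4x4, takes a point from world to camera coordinates). Camera axes: x right, y up, looking along -z (the intrinsics and any distortion apply to the point x, -y, -z); pixel columns grow to the right and rows downward; lengths in m; the calibration is good to about 2 mm. A picture is of the moment at which its call begins.
- robot.finish_job(): hands the job in, once; it reports no verdict.
The state is a dict: "time_s": time; "joint_pos": joint angles; "qvel": joint speeds; "effort": joint torques, N m; "eef_pos": TCP position; "tool_rot": TCP orientation; "ft_force": force on the tool from outside, world axes, zero at the start; "torque": the same for the moment, N m; "finger_gap": opening from 0.0 (shut) to 1.0 (fully open).
Only numpy, scipy, OpenCV 4.12 (cv2) and the standard library are available. Lean on these libraries where they do the work, as an engineer would, in place of code of your own. Each camera call takes 0.05 s, during which the arm holds its last target.

## Working session

There is one attempt and no reset: what is moved stays moved. The work goes in short steps, Python scripts to look and compute and a shell command to move; the robot and the scene stay as the last step left them, time stands still between calls to the robot, and variables do not carry over. Pictures are saved under pics/ and viewed, and the job is handed in when it is done.

```bash
ls; mkdir -p pics
cat > h.py <<'E'
import numpy as np, cv2
from station import robot
from scipy.spatial.transform import Rotation as R
def shot(name,fn):
    im=robot.get_image(name)
    np.savez(f'pics/{fn}.npz',**im)
    cv2.imwrite(f'pics/{fn}.png',cv2.cvtColor(im['pixels'],cv2.COLOR_RGB2BGR))
    return im
def load(fn): return dict(np.load(f'pics/{fn}.npz'))
def w(im,u,v,r=1):
    z=im['range_z'][v-r:v+r+1,u-r:u+r+1]; z=np.median(z[z>0]) if (z>0).any() else np.nan
    K=im['mtx']; p=np.array([(u-K[0,2])/K[0,0]*z,-(v-K[1,2])/K[1,1]*z,-z,1])
    return (np.linalg.inv(im['view'])@p)[:3]
def proj(im,P):
    p=im['view']@np.r_[P,1]; K=im['mtx']; return K[0,0]*p[0]/-p[2]+K[0,2],K[1,1]*p[1]/p[2]+K[1,2]
E
python3 - <<'E'
from h import *
print(robot.get_state())
for n in("scene","side","wrist"): im=shot(n,n+'0'); print(im['mtx'],np.linalg.inv(im['view'])[:3,3])
E
```

```text
pics
{'time_s': 0.0, 'joint_pos': array([-1.29929635e+00,  2.91255578e-01, -1.54128955e-01,  1.12666607e+00,
        2.15343442e-06,  1.43146750e+00]), 'qvel': array([ 5.64420562e-04, -4.84709067e-04, -2.64556629e-04, -3.91209023e-05,
        5.69466500e-04,  1.86036160e-04]), 'effort': array([ 2.03450989e-03, -5.37145042e+01,  3.31369078e+01,  1.60537596e-02,
       -1.58187945e-04, -4.49262387e-06]), 'eef_pos': array([ 0.20954806, -0.48092004,  0.24174413]), 'tool_rot': array([-2.62715996e+00,  1.72117135e+00,  1.47948635e-03]), 'ft_force': array([ 0.51161737, -0.54461278,  0.30809449]), 'torque': array([-0.01880507,  0.00013213, -0.00367556]), 'finger_gap': 0.9999798751572789}
[[351.96782326   0.         256.16978605]
 [  0.         351.96782326 189.49386753]
 [  0.           0.           1.        ]] [1.3463424  0.14828447 1.09075442]
[[485.82653643   0.         259.58767304]
 [  0.         485.82653643 187.22458596]
 [  0.           0.           1.        ]] [0.26854854 1.0969551  1.1545314 ]
[[324.78698233   0.         251.19267487]
 [  0.         324.78698233 190.7535132 ]
 [  0.           0.           1.        ]] [ 0.283104   -0.44853501  0.37244669]
```

View pics/scene0.png

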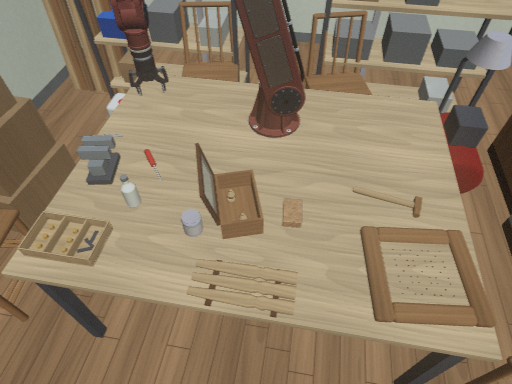

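View pics/side0.png

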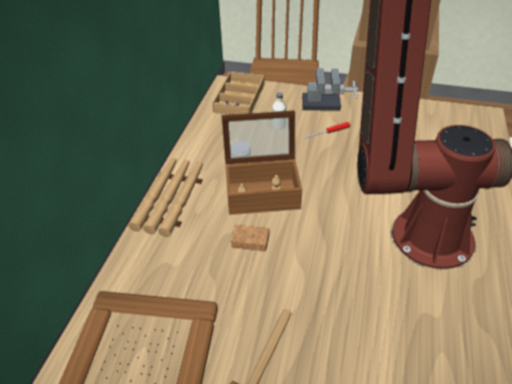

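View pics/wrist0.png

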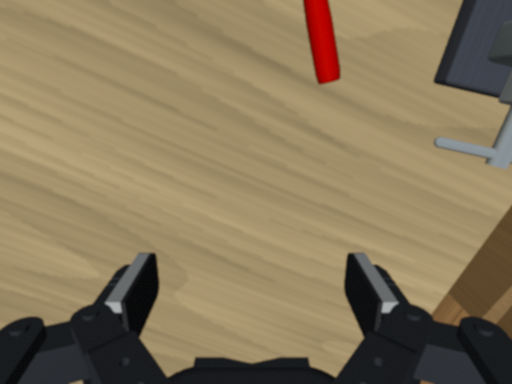

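The scene view shows the case at about (235,205), with its front toward +y (image right) and the lid edge at (200,150)-(215,218). The tin is at (193,223), the block at (292,212), the glue bottle at (130,192), the screwdriver at (152,160) and the mallet at (390,200). I'll enlarge these areas and measure.

Run:
```python
from h import *
for n,(u0,v0,u1,v1) in {'scene0':(170,130,310,250),'side0':(210,90,310,260)}.items():
    im=load(n); c=cv2.cvtColor(im['pixels'][v0:v1,u0:u1],cv2.COLOR_RGB2BGR)
    s=5 if n=='scene0' else 3.5
    cv2.imwrite(f'pics/{n}c.png',cv2.resize(c,None,fx=s,fy=s,interpolation=cv2.INTER_CUBIC))
```

```text
(no output)
```

View pics/scene0c.png

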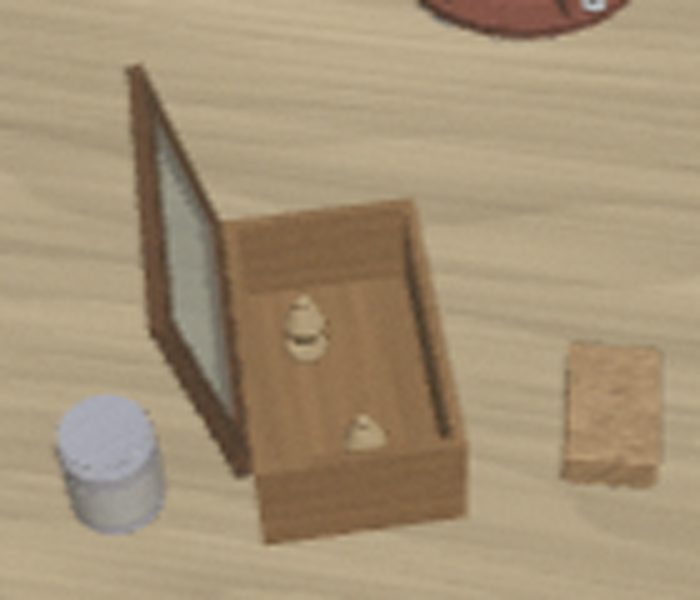

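View pics/side0c.png

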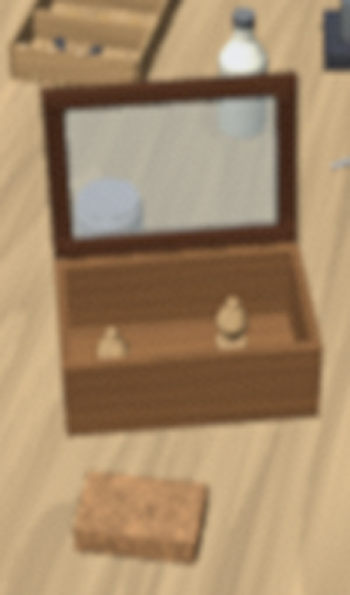

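Run:
```python
from h import *
def ray(im,u,v,z):
    K=im['mtx'];M=np.linalg.inv(im['view']);d=M[:3,:3]@np.array([(u-K[0,2])/K[0,0],-(v-K[1,2])/K[1,1],-1]);o=M[:3,3]
    return o+d*(z-o[2])/d[2]
A=load('scene0');B=load('side0')
sa=lambda x,y:(170+x/5,130+y/5); sb=lambda x,y:(210+x/3.5,90+y/3.5)
print('rim scene')
for n,p in dict(backRob=(222,222),frontRob=(414,200),frontFar=(467,440),backFar=(256,472)).items(): print(n,ray(A,*sa(*p),.09).round(4))
print('rim side')
for n,p in dict(backFar=(58,258),backRob=(300,248),frontRob=(320,346),frontFar=(65,372)).items(): print(n,ray(B,*sb(*p),.09).round(4))
print('lid edge scene z .26')
for p in [(127,68),(140,66),(152,335)]: print(ray(A,*sa(*p),.26).round(4))
print('side');
for p in [(43,90),(297,75)]: print(ray(B,*sb(*p),.26).round(4))
print('tin top',ray(A,*sa(107,437),.085), 'block',ray(A,*sa(615,400),.035))
print('glue', w(A,125,178), w(A,132,198),ray(A,132,203,0))
for u,v in[(149,153),(153,163),(159,177),(397,201),(355,190),(417,205)]: print(u,v,w(A,u,v).round(3))
# depth-based lid plane, and side points
pts=[]
for v in range(100,165):
  for u in range(218,300): 
    p=w(B,u,v,0)
    if .1<p[2]<.3 and .2<p[0]<.6 and -.4<p[1]<.0: pts.append(p)
pts=np.array(pts);print(len(pts),pts.min(0),pts.max(0));np.save('pics/pts.npy',pts)
c=pts.mean(0);print(c,np.linalg.svd(pts-c)[2][2])
```

```text
rim scene
backRob [ 0.4708 -0.169   0.09  ]
frontRob [ 0.4228 -0.0273  0.09  ]
frontFar [0.6415 0.0496 0.09  ]
backFar [ 0.6927 -0.0887  0.09  ]
rim side
backFar [ 0.6942 -0.092   0.09  ]
backRob [ 0.4689 -0.1586  0.09  ]
frontRob [ 0.4253 -0.0263  0.09  ]
frontFar [0.6424 0.0586 0.09  ]
lid edge scene z .26
[ 0.4903 -0.2156  0.26  ]
[ 0.4868 -0.2073  0.26  ]
[ 0.717 -0.134  0.26 ]
side
[ 0.708 -0.127  0.26 ]
[ 0.4859 -0.2012  0.26  ]
tin top [ 0.67843591 -0.19958036  0.085     ] block [0.54782894 0.14732453 0.035     ]
glue [ 0.59403393 -0.46298633  0.14869084] [ 0.61174555 -0.45528425  0.05700836] [ 0.59500287 -0.47864121  0.        ]
149 153 [ 0.343 -0.498  0.028]
153 163 [ 0.393 -0.462  0.023]
159 177 [ 0.449 -0.419  0.004]
397 201 [0.424 0.539 0.019]
355 190 [0.395 0.379 0.019]
417 205 [0.439 0.609 0.028]
1722 [ 0.47618062 -0.20985066  0.10012494] [ 0.5999335  -0.11949488  0.26415227]
[ 0.54144287 -0.16908186  0.18030871] [-0.31192194  0.92363125  0.22273305]
```

```bash
cat > t.py <<'E'
from h import *
th=.323; f=np.array([-np.sin(th),np.cos(th),0]); s=np.array([np.cos(th),np.sin(th),0]); H=np.array([.581,-.128,.09])
def tip():
    st=robot.get_state(); Rm=R.from_rotvec(st['tool_rot']).as_matrix(); p=st['eef_pos']; t=p+.011*Rm[:,2]; d=t-H
    print('t',st['time_s'],'q',st['joint_pos'].round(2),'gap',round(st['finger_gap'],2),'F',st['ft_force'].round(1))
    print('TCP f,s,z',((p-H)@f).round(4),((p-H)@s).round(4),p[2].round(4),'| tip f,s,z',(d@f).round(4),(d@s).round(4),t[2].round(4))
    print('tilt',np.arctan2(-Rm[:,2]@f,-Rm[2,2]).round(3),'x.s',(Rm[:,0]@s).round(3),'y.z',Rm[2,1].round(3))
if __name__=='__main__': tip()
E
python3 t.py
python3 -m crank '[[[0,0,-10,0,0,0.045],[0,0,-10,0,0,0.045],[0,-20,-10,0,0,0],[0,-40,-10,0,0,0],[0,-50,0,0,0,0]]]' 1 20; python3 t.py
```

```text
t 0.15 q [-1.3   0.29 -0.15  1.13  0.    1.43] gap 1.0 F [-0.4  0.7  1. ]
TCP f,s,z -0.2169 -0.4643 0.2419 | tip f,s,z -0.2169 -0.4643 0.2309
tilt -0.001 x.s 0.088 y.z -0.0
time_s: 0.65
eef_pos: [0.3121, -0.4472, 0.2818]
tool_rot: [-2.535, 1.853, 0.007]
ft_force: [0.1, -1.9, 0.5]
finger_gap: 0.145
t 0.65 q [-1.1   0.32 -0.01  1.25 -0.    1.74] gap 0.14 F [ 0.1 -1.9  0.5]
TCP f,s,z -0.2173 -0.3563 0.2818 | tip f,s,z -0.2173 -0.3563 0.2708
tilt -0.004 x.s -0.014 y.z 0.001
```

```bash
python3 -m crank '[[[0,-50,0,0,0,0],[0,-50,0,0,0,0],[0,-50,0,0,0,0],[0,-50,0,0,0,0],[0,-50,0,0,0,0]]]' 1 20; python3 -m crank '[[[0,-50,0,0,0,0],[0,-25,0,0,0.1,0],[0,0,0,0,0.1,0],[0,0,0,0,0.1,0],[0,0,0,0,0.1,0]]]'; python3 t.py; python3 -c "
from h import *
shot('scene','s1');shot('side','d1');shot('wrist','w1')"
```

```text
time_s: 1.15
eef_pos: [0.5518, -0.3696, 0.2813]
tool_rot: [-2.533, 1.856, 0.006]
ft_force: [0.1, -0.9, 0.3]
finger_gap: 0.002
time_s: 1.65
eef_pos: [0.6324, -0.345, 0.2726]
tool_rot: [2.314, -1.687, 0.469]
ft_force: [-0.2, 0.1, -0.3]
finger_gap: -0.002
t 1.65 q [-0.48  0.44  0.07  0.91 -0.28  2.31] gap -0.0 F [-0.2  0.1 -0.3]
TCP f,s,z -0.2222 -0.0201 0.2726 | tip f,s,z -0.2265 -0.0202 0.2625
tilt 0.403 x.s -0.011 y.z 0.004
```

View pics/s1.png

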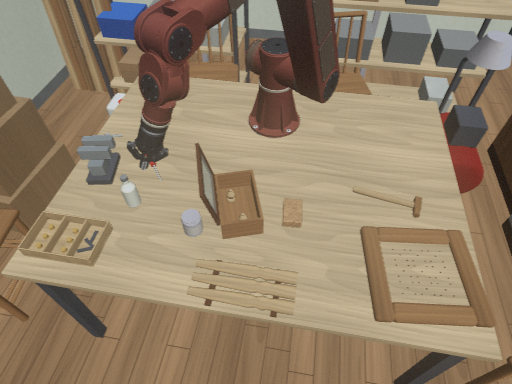

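View pics/w1.png

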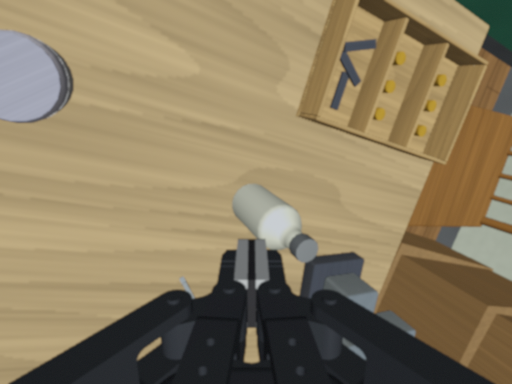

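```bash
python3 -c "
from h import *
im=load('s1');p=robot.get_state();print(p['eef_pos'],p['time_s'],proj(im,p['eef_pos']),proj(im,[.595,-.47,.15]),proj(im,[.487,-.207,.26]))
im=load('w1');print(np.linalg.inv(im['view'])[:3,3])
im=load('d1');cv2.imwrite('pics/d1c.png',cv2.resize(cv2.cvtColor(im['pixels'][60:260,180:330],cv2.COLOR_RGB2BGR),None,fx=3,fy=3))"; python3 t.py
```

```text
[ 0.63103026 -0.34350655  0.27205257] 1.8 (np.float64(144.32040959852213), np.float64(165.55166413996218)) (np.float64(122.94479205402286), np.float64(177.70629366279897)) (np.float64(198.0667688154841), np.float64(143.25349212202858))
[ 0.69166633 -0.26830533  0.39038645]
t 1.8 q [-0.48  0.44  0.08  0.92 -0.28  2.31] gap 0.0 F [-0.3  0.7  0.8]
TCP f,s,z -0.2202 -0.021 0.2721 | tip f,s,z -0.2245 -0.0211 0.2619
tilt 0.396 x.s -0.008 y.z 0.005
```

View pics/d1c.png

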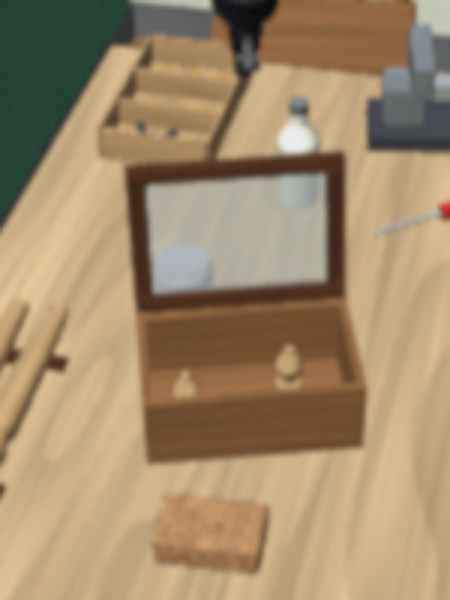

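```bash
python3 -m crank '[[[-30,0,-6,0,0,0],[-35,0,-6,0,0,0],[-30,0,-6,0,0,0],[-25,0,-6,0,0,0],[-5,0,0,0,0,0]]]' ; python3 t.py; python3 -c "
from h import *
im=shot('scene','s2');cv2.imwrite('pics/s2c.png',cv2.resize(cv2.cvtColor(im['pixels'][90:250,120:320],cv2.COLOR_RGB2BGR),None,fx=3.5,fy=3.5))
im=shot('side','d2');cv2.imwrite('pics/d2c.png',cv2.resize(cv2.cvtColor(im['pixels'][60:260,180:330],cv2.COLOR_RGB2BGR),None,fx=3,fy=3))"
```

```text
time_s: 2.3
eef_pos: [0.5955, -0.2273, 0.2492]
tool_rot: [2.319, -1.702, 0.455]
ft_force: [-0.3, -1.1, 0.5]
finger_gap: 0.001
t 2.3 q [-0.33  0.34 -0.14  0.86 -0.31  2.47] gap 0.0 F [-0.3 -1.1  0.5]
TCP f,s,z -0.0988 -0.0178 0.2492 | tip f,s,z -0.1029 -0.0178 0.2391
tilt 0.388 x.s -0.017 y.z 0.001
```

View pics/s2c.png

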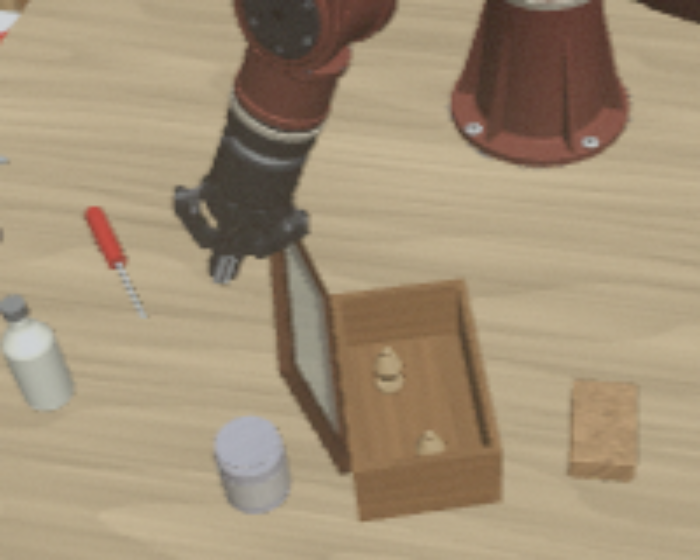

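View pics/d2c.png

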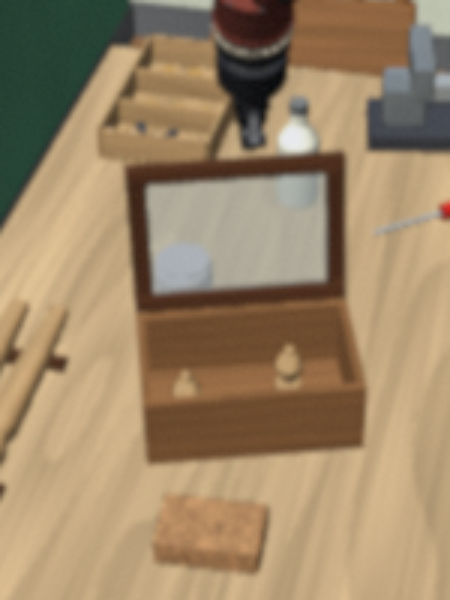

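```bash
python3 -m crank '[[[-8,0,-3,0,0,0],[-8,0,-3,0,0,0],[-8,0,-3,0,0,0],[-8,0,-3,0,0,0],[-8,0,-3,0,0,0]]]' ; python3 t.py
python3 -m crank '[[[-6,0,-2,0,0,0],[-6,0,-2,0,0,0],[-6,0,-2,0,0,0],[-6,0,-2,0,0,0],[-6,0,-2,0,0,0]]]' ; python3 t.py; python3 -c "
from h import *
im=shot('scene','s3');cv2.imwrite('pics/s3c.png',cv2.resize(cv2.cvtColor(im['pixels'][90:250,120:320],cv2.COLOR_RGB2BGR),None,fx=3.5,fy=3.5))"
```

```text
time_s: 2.9
eef_pos: [0.5852, -0.1911, 0.2506]
tool_rot: [2.31, -1.709, 0.463]
ft_force: [0.6, -3.2, 5.5]
finger_gap: 0.005
t 2.9 q [-0.27  0.31 -0.18  0.86 -0.33  2.54] gap 0.0 F [ 0.6 -3.2  5.5]
TCP f,s,z -0.0612 -0.0161 0.2506 | tip f,s,z -0.0654 -0.0161 0.2404
tilt 0.393 x.s -0.025 y.z -0.003
time_s: 3.4
eef_pos: [0.5758, -0.1585, 0.2497]
tool_rot: [2.31, -1.709, 0.467]
ft_force: [0.2, -1.4, 1.7]
finger_gap: -0.002
t 3.4 q [-0.22  0.29 -0.21  0.87 -0.34  2.59] gap -0.0 F [ 0.2 -1.4  1.7]
TCP f,s,z -0.0273 -0.0147 0.2497 | tip f,s,z -0.0315 -0.0147 0.2396
tilt 0.396 x.s -0.025 y.z -0.005
```

View pics/s3c.png

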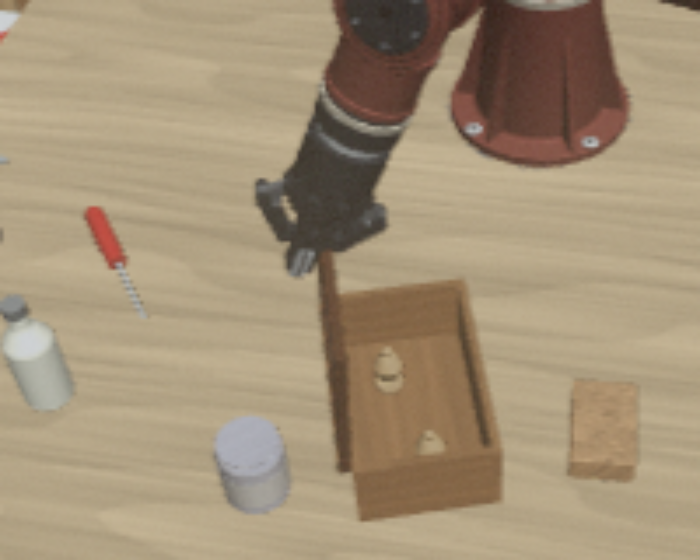

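```bash
cat > lid.py <<'E'
from t import *
import sys
def angs(im,dbg=False):
    z=im['range_z'];K=im['mtx'];v,u=np.mgrid[:384,:512]
    P=np.stack([(u-K[0,2])/K[0,0]*z,-(v-K[1,2])/K[1,1]*z,-z,np.ones_like(z)],-1)[z>0]
    W=(P@np.linalg.inv(im['view']).T)[:,:3]-H
    a,b,c=W@f,W@s,W[:,2]; r=np.hypot(a,c)
    m=(np.abs(b)<.118)&(r>.06)&(r<.17)&(c>.012)
    return np.arctan2(c,a)[m],b[m]
def show(cams=('side','scene')):
    for n in cams:
        im=robot.get_image(n); A,b=angs(im); m=(b>.03)
        h,e=np.histogram(A[m],bins=np.arange(0,2.2,.04)); k=h.argmax(); sel=A[m][abs(A[m]-e[k]-.02)<.06]
        print(n,'lid ~',sel.mean().round(3),len(sel),'/',m.sum())
        cv2.imwrite(f'pics/l_{n}.png',cv2.cvtColor(im['pixels'],cv2.COLOR_RGB2BGR))
if __name__=='__main__': show(sys.argv[1:] or ('side','scene'))
E
python3 lid.py
python3 -m crank '[[[-4,0,-1,0,0,0],[-4,0,-2,0,0,0],[-4,0,-1,0,0,0],[-3,0,-1,0,0,0],[0,0,0,0,0,0]]]' ; python3 t.py; python3 lid.py
```

```text
side lid ~ 1.537 641 / 699
scene lid ~ 1.574 14 / 20
time_s: 4.05
eef_pos: [0.5703, -0.1421, 0.2472]
tool_rot: [2.311, -1.709, 0.463]
ft_force: [-0.5, -0.0, -0.5]
finger_gap: -0.003
t 4.05 q [-0.19  0.28 -0.23  0.87 -0.34  2.62] gap -0.0 F [-0.5 -0.  -0.5]
TCP f,s,z -0.01 -0.0147 0.2472 | tip f,s,z -0.0142 -0.0147 0.2371
tilt 0.394 x.s -0.024 y.z -0.003
side lid ~ 1.434 570 / 642
scene lid ~ 1.511 73 / 92
```

```bash
python3 -m crank '[[[-7,0,-3,0,0,0],[-7,0,-3,0,0,0],[0,0,-40,0,0,0],[-13,0,-33,0,0.1,0],[-36,0,-28,0,0.1,0]]]' ; python3 t.py; python3 lid.py side
```

```text
time_s: 4.65
eef_pos: [0.5406, -0.0481, 0.3194]
tool_rot: [2.169, -1.623, 0.673]
ft_force: [1.6, 1.0, -0.4]
finger_gap: 0.001
t 4.65 q [ 0.1   0.21 -0.21  1.02 -0.58  2.91] gap 0.0 F [ 1.6  1.  -0.4]
TCP f,s,z 0.0886 -0.013 0.3194 | tip f,s,z 0.0824 -0.0131 0.3103
tilt 0.598 x.s -0.032 y.z -0.005
side lid ~ 1.315 503 / 548
```

View pics/l_side.png

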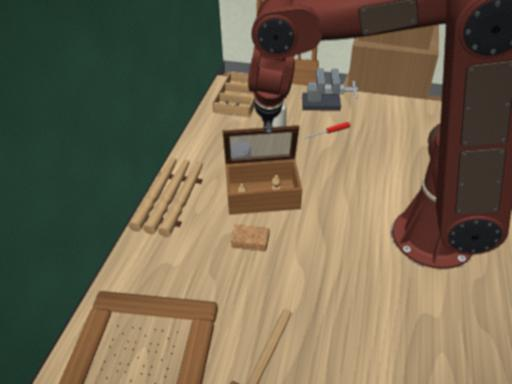

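```bash
python3 -m crank '[[[-42,0,-23,0,0.1,0],[-47,0,-14,0,0.1,0],[-39,0,17,0,0.1,0],[-31,0,25,0,0,0],[-10,0,27,0,0,0]]]' ; python3 t.py; python3 lid.py side
```

```text
time_s: 5.2
eef_pos: [0.5302, 0.0113, 0.1907]
tool_rot: [2.045, -1.397, 0.979]
ft_force: [1.1, 0.7, 0.1]
finger_gap: -0.002
t 5.2 q [ 0.35  0.4  -0.49  0.64 -0.88  3.09] gap -0.0 F [1.1 0.7 0.1]
TCP f,s,z 0.1482 -0.004 0.1907 | tip f,s,z 0.1397 -0.0034 0.1837
tilt 0.885 x.s 0.026 y.z -0.01
side lid ~ 1.236 447 / 483
```

View pics/l_side.png

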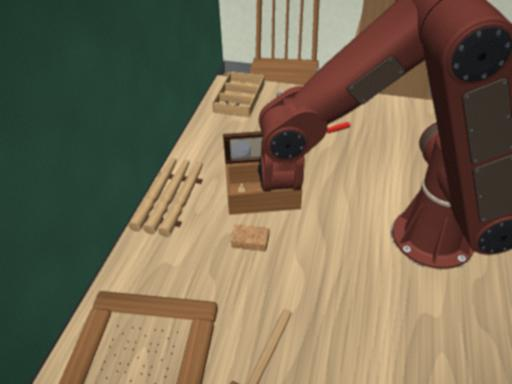

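```bash
python3 -m crank '[[[17,0,4,0,0,-0.1],[17,0,4,0,0,-0.1],[12,0,3,0,0,-0.1],[0,0,0,0,0,-0.1],[0,0,0,0,0,0]]]' ; python3 t.py; python3 lid.py side
```

```text
time_s: 5.75
eef_pos: [0.5453, -0.0249, 0.2172]
tool_rot: [2.211, -0.911, 0.784]
ft_force: [-0.3, -0.1, -0.2]
finger_gap: 0.002
t 5.75 q [ 0.27  0.34 -0.48  0.61 -0.87  2.56] gap 0.0 F [-0.3 -0.1 -0.2]
TCP f,s,z 0.1091 -0.0011 0.2172 | tip f,s,z 0.1006 -0.0007 0.2102
tilt 0.882 x.s 0.431 y.z 0.31
side lid ~ 1.116 355 / 383
```

```bash
cat >> t.py <<'E'
def conv(df,du,ds=0):
    Rm=R.from_rotvec(robot.get_state()['tool_rot']).as_matrix()
    print('tool mm',(Rm.T@(df*f+du*np.array([0,0,1])+ds*s)).round(1))
E
python3 -m crank '[[[0,0,0,0,0,0],[0,0,0,0,0,0],[0,0,0,0,0,0],[0,0,0,0,0,0],[0,0,0,0,0,0]]]' ; python3 t.py; python3 lid.py side
```

```text
time_s: 6.3
eef_pos: [0.5452, -0.0238, 0.2175]
tool_rot: [2.209, -0.923, 0.789]
ft_force: [0.5, 0.3, -0.6]
finger_gap: -0.001
t 6.3 q [ 0.27  0.34 -0.48  0.61 -0.87  2.57] gap -0.0 F [ 0.5  0.3 -0.6]
TCP f,s,z 0.1102 -0.0009 0.2175 | tip f,s,z 0.1017 -0.0004 0.2105
tilt 0.881 x.s 0.422 y.z 0.302
side lid ~ 0.952 228 / 231
```

```bash
python3 -m crank '[[[0,0,0,0,0,0],[0,0,0,0,0,0],[0,0,0,0,0,0],[0,0,0,0,0,0],[0,0,0,0,0,0]]]' ; python3 t.py; python3 lid.py side; python3 -c "
from h import *
im=shot('scene','s5');cv2.imwrite('pics/s5c.png',cv2.resize(cv2.cvtColor(im['pixels'][90:250,120:320],cv2.COLOR_RGB2BGR),None,fx=3.5,fy=3.5))
import t
t.conv(0,10);t.conv(10,0);t.conv(0,0,10)"
```

```text
time_s: 6.85
eef_pos: [0.5451, -0.0235, 0.2172]
tool_rot: [2.21, -0.923, 0.789]
ft_force: [-0.3, 1.8, -0.8]
finger_gap: 0.002
t 6.85 q [ 0.27  0.34 -0.48  0.61 -0.87  2.57] gap 0.0 F [-0.3  1.8 -0.8]
TCP f,s,z 0.1105 -0.0009 0.2172 | tip f,s,z 0.102 -0.0004 0.2102
tilt 0.88 x.s 0.423 y.z 0.302
side lid ~ 0.949 222 / 223
tool mm [ 7.1  3.  -6.4]
tool mm [-5.6 -3.  -7.7]
tool mm [ 4.2 -9.1  0.4]
```

View pics/s5c.png

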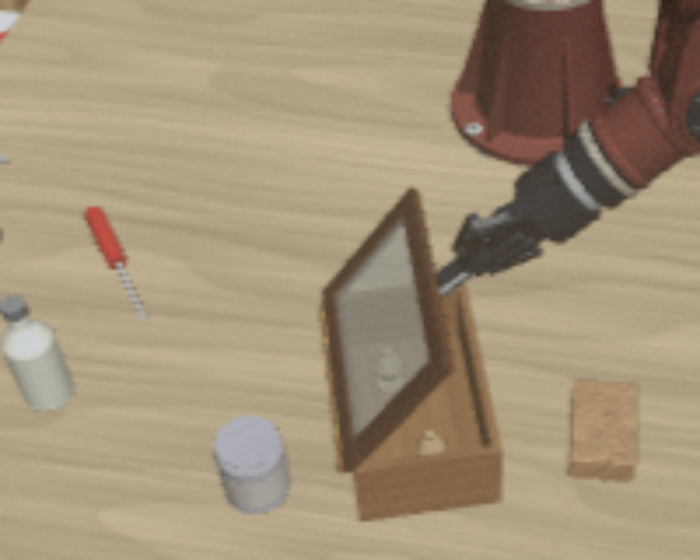

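```bash
python3 -m crank '[[[-5,-2,-1,0,0,0],[-5,-2,-1,0,0,0],[-5,-2,-1,0,0,0],[-5,-2,-1,0,0,0],[-5,-2,-1,0,0,0]]]' ; python3 t.py; python3 lid.py side
```

```text
time_s: 7.45
eef_pos: [0.5362, -0.0031, 0.1984]
tool_rot: [2.209, -0.924, 0.789]
ft_force: [-0.1, 1.2, 0.1]
finger_gap: -0.0
t 7.45 q [ 0.31  0.38 -0.49  0.63 -0.88  2.64] gap -0.0 F [-0.1  1.2  0.1]
TCP f,s,z 0.1327 -0.0028 0.1984 | tip f,s,z 0.1242 -0.0024 0.1914
tilt 0.881 x.s 0.422 y.z 0.301
side lid ~ 0.784 54 / 54
```

```bash
python3 -m crank '[[[-5,-3,1,0,0,0],[-6,-2,1,0,0,0],[-5,-3,1,0,0,0],[-6,-2,1,0,0,0],[-5,-3,1,0,0,0]]]' ; python3 t.py; python3 lid.py side scene
```

```text
time_s: 8.0
eef_pos: [0.5311, 0.0133, 0.1693]
tool_rot: [2.21, -0.923, 0.788]
ft_force: [-1.2, 1.5, -0.3]
finger_gap: 0.004
t 8.0 q [ 0.35  0.43 -0.5   0.61 -0.88  2.69] gap 0.0 F [-1.2  1.5 -0.3]
TCP f,s,z 0.1498 -0.0024 0.1693 | tip f,s,z 0.1414 -0.002 0.1623
tilt 0.88 x.s 0.423 y.z 0.302
side lid ~ 0.651 108 / 121
scene lid ~ 0.659 537 / 598
```

```bash
python3 -m crank '[[[-6,-3,2,0,0,0],[-6,-3,2,0,0,0],[-6,-3,2,0,0,0],[-6,-2,2,0,0,0],[-6,-2,2,0,0,0]]]' ; python3 t.py; python3 lid.py scene;  python3 -c "
from h import *
im=shot('scene','s6');cv2.imwrite('pics/s6c.png',cv2.resize(cv2.cvtColor(im['pixels'][120:250,180:330],cv2.COLOR_RGB2BGR),None,fx=4.5,fy=4.5))
import t
t.conv(0,10);t.conv(10,0)"
```

```text
time_s: 8.6
eef_pos: [0.5268, 0.0266, 0.1356]
tool_rot: [2.21, -0.924, 0.789]
ft_force: [0.2, 0.7, -0.8]
finger_gap: -0.006
t 8.6 q [ 0.38  0.49 -0.51  0.56 -0.88  2.74] gap -0.01 F [ 0.2  0.7 -0.8]
TCP f,s,z 0.1638 -0.0023 0.1356 | tip f,s,z 0.1554 -0.0018 0.1286
tilt 0.88 x.s 0.422 y.z 0.301
scene lid ~ 0.457 575 / 646
tool mm [ 7.1  3.  -6.4]
tool mm [-5.6 -3.  -7.7]
```

View pics/s6c.png

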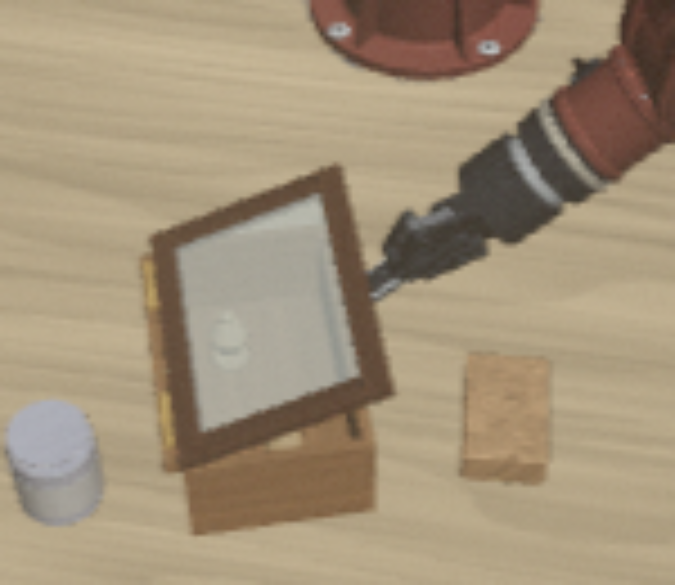

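```bash
python3 -m crank '[[[-5,-2,2,0,0,0],[-5,-2,2,0,0,0],[-5,-3,2,0,0,0],[-5,-2,2,0,0,0],[-5,-2,2,0,0,0]]]' ; python3 t.py; python3 lid.py scene;  python3 -c "
from h import *
im=shot('scene','s7');cv2.imwrite('pics/s7c.png',cv2.resize(cv2.cvtColor(im['pixels'][120:250,180:330],cv2.COLOR_RGB2BGR),None,fx=4.5,fy=4.5))
"
```

```text
time_s: 9.2
eef_pos: [0.5232, 0.0363, 0.1062]
tool_rot: [2.21, -0.924, 0.789]
ft_force: [-0.6, -0.8, -1.6]
finger_gap: -0.006
t 9.2 q [ 0.4   0.55 -0.52  0.53 -0.88  2.77] gap -0.01 F [-0.6 -0.8 -1.6]
TCP f,s,z 0.1741 -0.0027 0.1062 | tip f,s,z 0.1656 -0.0022 0.0992
tilt 0.88 x.s 0.422 y.z 0.301
scene lid ~ 0.267 561 / 645
```

View pics/s7c.png

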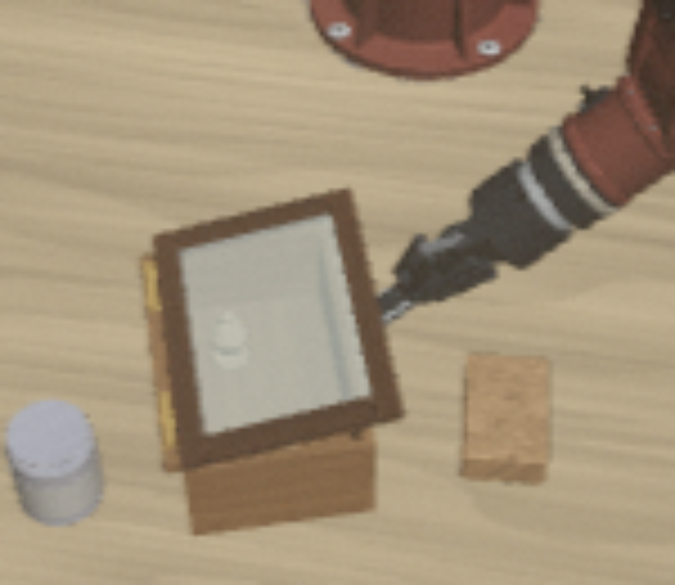

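```bash
python3 -m crank '[[[-3,-1,2,0,0,0],[-3,-1,2,0,0,0],[-3,-1,2,0,0,0],[-3,-1,2,0,0,0],[-3,-1,2,0,0,0]]]' ; python3 t.py; python3 lid.py scene;  python3 -c "
from h import *
im=shot('scene','s8');cv2.imwrite('pics/s8c.png',cv2.resize(cv2.cvtColor(im['pixels'][120:250,180:330],cv2.COLOR_RGB2BGR),None,fx=4.5,fy=4.5))
"
```

```text
time_s: 9.8
eef_pos: [0.5216, 0.0386, 0.0865]
tool_rot: [2.211, -0.924, 0.79]
ft_force: [0.6, 0.5, -1.2]
finger_gap: -0.003
t 9.8 q [ 0.4   0.58 -0.53  0.49 -0.88  2.78] gap -0.0 F [ 0.6  0.5 -1.2]
TCP f,s,z 0.1768 -0.0035 0.0865 | tip f,s,z 0.1684 -0.003 0.0795
tilt 0.879 x.s 0.421 y.z 0.3
scene lid ~ 0.15 511 / 605
```

View pics/s8c.png

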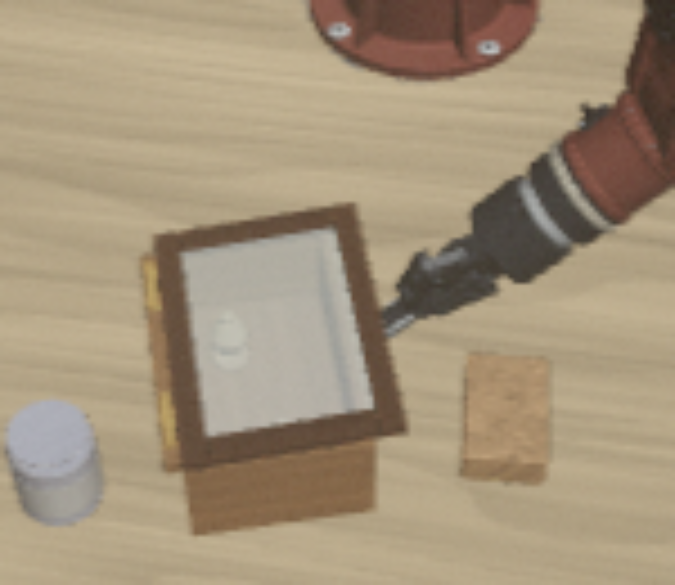

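```bash
python3 -m crank '[[[-2,-1,2,0,0,0],[-2,-1,2,0,0,0],[-2,-1,2,0,0,0],[-2,-1,2,0,0,0],[-2,-1,2,0,0,0]]]' ; python3 t.py; python3 lid.py scene
python3 -m crank '[[[-2,-1,2,0,0,0],[-2,-1,2,0,0,0],[-2,-1,2,0,0,0],[-2,-1,2,0,0,0],[-2,-1,2,0,0,0]]]' ; python3 t.py; python3 lid.py scene;  python3 -c "
from h import *
im=shot('scene','s9');cv2.imwrite('pics/s9c.png',cv2.resize(cv2.cvtColor(im['pixels'][120:250,180:330],cv2.COLOR_RGB2BGR),None,fx=4.5,fy=4.5))
"
```

```text
time_s: 10.4
eef_pos: [0.522, 0.0381, 0.0704]
tool_rot: [2.211, -0.923, 0.789]
ft_force: [0.7, 0.1, -0.6]
finger_gap: 0.002
t 10.4 q [ 0.4   0.61 -0.54  0.45 -0.88  2.77] gap 0.0 F [ 0.7  0.1 -0.6]
TCP f,s,z 0.1762 -0.0032 0.0704 | tip f,s,z 0.1678 -0.0028 0.0634
tilt 0.879 x.s 0.422 y.z 0.301
scene lid ~ 0.104 134 / 155
time_s: 10.95
eef_pos: [0.5231, 0.0373, 0.0543]
tool_rot: [2.21, -0.924, 0.789]
ft_force: [-0.3, -0.1, 0.5]
finger_gap: 0.001
t 10.95 q [ 0.4   0.64 -0.55  0.41 -0.88  2.77] gap 0.0 F [-0.3 -0.1  0.5]
TCP f,s,z 0.1751 -0.0024 0.0543 | tip f,s,z 0.1667 -0.002 0.0473
tilt 0.88 x.s 0.422 y.z 0.301
scene lid ~ 0.101 139 / 173
```

View pics/s9c.png

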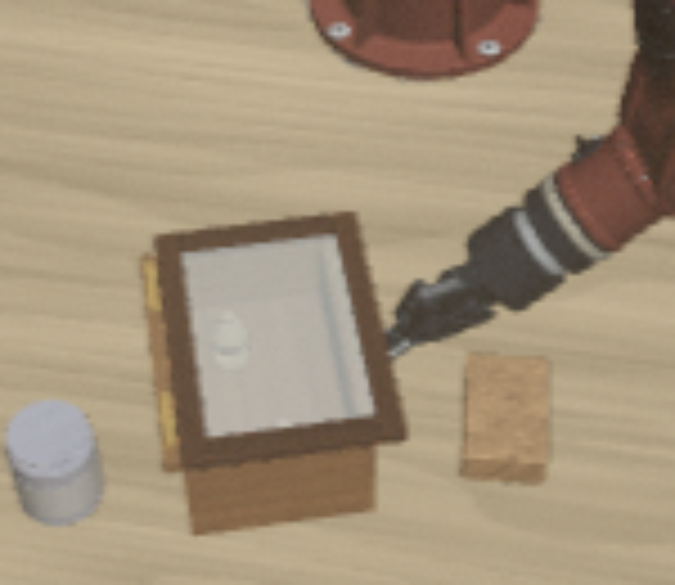

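```bash
python3 -m crank '[[[0,0,-20,0,0,0],[0,0,-30,0,0,0],[0,0,-40,0,0,0],[0,0,-40,0,0,0],[0,0,-20,0,0,0]]]' ; python3 t.py
python3 -m crank '[[[10,0,-40,0,0,0],[10,0,-40,0,0,0],[0,0,0,0,0,0],[0,0,0,0,0,0],[0,0,0,0,0,0]]]' ; python3 t.py; python3 lid.py scene;  python3 -c "
from h import *
im=shot('scene','s10');cv2.imwrite('pics/s10c.png',cv2.resize(cv2.cvtColor(im['pixels'][110:250,110:330],cv2.COLOR_RGB2BGR),None,fx=3.5,fy=3.5))
im=shot('side','d10');cv2.imwrite('pics/d10c.png',cv2.resize(cv2.cvtColor(im['pixels'][60:260,180:380],cv2.COLOR_RGB2BGR),None,fx=3,fy=3))
A=load('scene0')
for u,v in[(149,153),(153,163),(159,177),(397,201),(355,190),(417,205),(193,217),(132,198),(292,208)]: print(w(A,u,v).round(3),w(im0:=load('s10'),u,v).round(3))
# lid top heights
for u,v in [(215,190),(262,190),(225,222),(240,218)]: print(w(im0,u,v).round(4))
"
```

```text
time_s: 11.55
eef_pos: [0.4776, 0.1453, 0.1517]
tool_rot: [2.205, -0.926, 0.783]
ft_force: [0.2, 0.1, -0.1]
finger_gap: -0.001
t 11.55 q [ 0.62  0.58 -0.31  0.98 -0.84  3.12] gap -0.0 F [ 0.2  0.1 -0.1]
TCP f,s,z 0.292 -0.0113 0.1517 | tip f,s,z 0.2835 -0.0109 0.1447
tilt 0.881 x.s 0.422 y.z 0.305
time_s: 12.05
eef_pos: [0.4784, 0.1835, 0.2206]
tool_rot: [2.243, -0.897, 0.779]
ft_force: [1.3, -0.3, 0.2]
finger_gap: 0.004
t 12.05 q [ 0.67  0.52 -0.17  1.18 -0.82  3.14] gap 0.0 F [ 1.3 -0.3  0.2]
TCP f,s,z 0.3279 0.0016 0.2206 | tip f,s,z 0.3196 0.0022 0.2134
tilt 0.86 x.s 0.444 y.z 0.304
scene lid ~ 0.103 145 / 171
[ 0.343 -0.498  0.028] [ 0.34  -0.5    0.025]
[ 0.393 -0.462  0.023] [ 0.394 -0.462  0.025]
[ 0.449 -0.419  0.004] [ 0.447 -0.421  0.002]
[0.424 0.539 0.019] [0.425 0.538 0.021]
[0.395 0.379 0.019] [0.396 0.379 0.02 ]
[0.439 0.609 0.028] [0.438 0.609 0.028]
[ 0.677 -0.194  0.086] [ 0.676 -0.194  0.086]
[ 0.612 -0.455  0.057] [ 0.611 -0.456  0.057]
[0.539 0.143 0.035] [0.538 0.143 0.034]
[ 0.5457 -0.1478  0.0887]
[0.5275 0.0259 0.1027]
[ 0.6881 -0.0756  0.1012]
[ 0.6636 -0.0284  0.1019]
```

View pics/s10c.png

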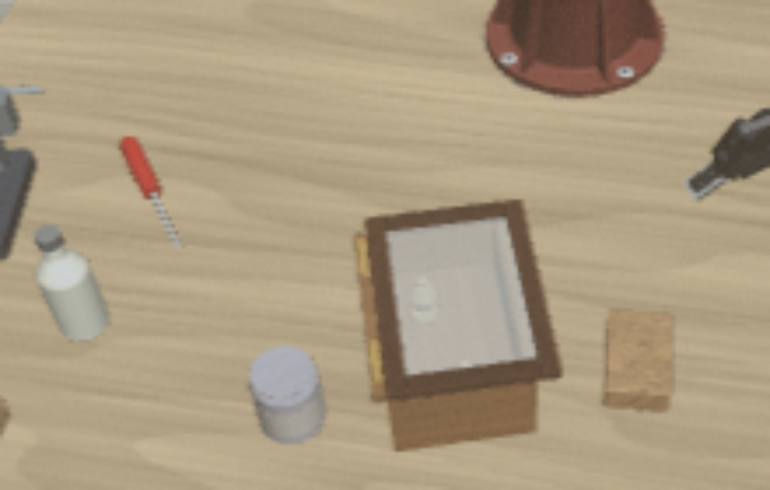

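View pics/d10c.png

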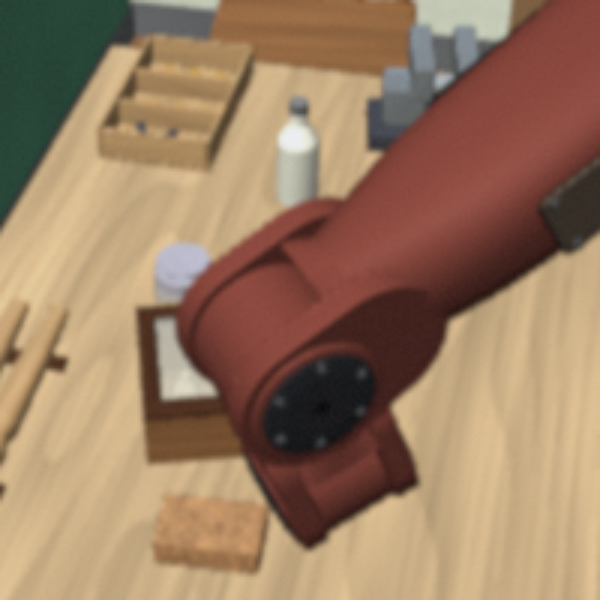

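```bash
python3 -m crank '[[[0,0,-10,0,0,-0.1],[0,0,0,0,0,-0.1],[0,0,0,0,0,-0.1],[0,0,0,0,0,0],[0,0,0,0,0,0]]]' ; python3 t.py; python3 -c "
from h import *
print(robot.get_state()['qvel'].round(3), robot.finish_job())"
```

```text
time_s: 12.7
eef_pos: [0.4739, 0.1873, 0.2235]
tool_rot: [2.301, -0.53, 0.627]
ft_force: [-0.3, -0.9, -0.2]
finger_gap: 0.002
t 12.7 q [ 0.68  0.53 -0.16  1.22 -0.81  2.85] gap 0.0 F [-0.3 -0.9 -0.2]
TCP f,s,z 0.333 -0.0015 0.2235 | tip f,s,z 0.3246 -0.0009 0.2164
tilt 0.863 x.s 0.697 y.z 0.508
the job is handed in; nothing more can be done
[-0.003  0.008 -0.005 -0.004 -0.    -0.011] None
```

The lid is shut, and I handed the job in at about 12.7 s.

- **Push and catch:** I pushed the lid over from behind with the closed fingertips. I then swung the finger over the lid and caught it from beneath at about 0.95 rad, where it rested for at least 0.5 s.
- **Lowering:** I lowered it on the finger at roughly 0.2–0.35 rad/s. Once it sat on the rim, I backed the arm out clear of the case.
- **Last checks:** The lid's top face measured level at about 0.102 m, which is the rim height plus the lid's thickness. The block, tin, bottle, screwdriver and mallet measured within about 4 mm of where they started. In the readings between moves, the wrist force stayed under about 7 N.
- **Finials:** I only checked these by eye. One shows through the glass in its place; the other is mostly hidden by the lid frame.
- **What disagreed or came close:**
  - My camera angle estimate still read about 0.10 rad with the lid shut, because it measures the top face. I relied on the height readings instead.
  - Joint 6 reached 3.14, right at its limit, during the retreat. I turned it back to 2.85 before handing in; no fault was reported.

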